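# Crank the specimen stage under the copy camera

### The job

Bring the medal on the sliding stage to its photo position: swing the folded crank handle on the stage's handwheel fully up until it latches upright, and only then crank the wheel clockwise (seen from above) until the pointer on the carriage stands between the two short posts of the marker block. Leave the handle latched up and let go.

Things in the scene. Friction and masses are not known exactly. Their poses are not given: they have to be found in the camera images.
- stage: Sliding specimen stage, fixed: grey gearbox 140 x 140 x 45 mm; flat on it an aluminium handwheel (radius 60 mm, face 74 mm above the table); behind it a dark rail 320 mm long with a 90 mm square carriage and copper medal. Origin: on the table under the wheel's centre; x from wheel to rail, y left along the rail, z up. Another round handwheel on the table has no folding handle and is not part of it.
- hinge (a point): Hinge of the crank handle on the wheel's rim, 52 mm from the wheel's axis (towards -x of the stage when the wheel reads 0) and 98 mm above the table; it travels round with the wheel. The hinge axis is level, at right angles to the line from wheel axis to hinge. Two steel lugs beside it, 28 mm wide overall, rise to 107 mm.
- handle (a joint): Crank handle (rad), a black round grip 22 mm thick, from 21 to 88 mm from the hinge. 0: level across the wheel's centre, 13 mm clear of its face; 1.57: upright above the hinge, latched against a stop. Starts at 0 to 0.2, stays where left below about 0.6; from there to 1.15 a spring resists (up to 5 N at mid-grip), then snaps it to 1.57 and holds it there against about 4 N.
- wheel (a joint): Handwheel angle (rad): 0 at the start, grows clockwise seen from above, ends at 3.0. A pin locks it (about 3 degrees of play) until the handle is nearly upright (about 1.25); then 1 to 2 N at the handle turns it and it stays where left. The carriage slides 35 mm towards -y of the stage for each rad.
- pointer (a point): Tip of the thin steel pointer (3 mm wide) that sticks out of the carriage's far (+x) side, 190 mm beyond the wheel's axis and 45 mm above the table. At the start it is at y = +60 mm of the stage.
- marker: Marker block, fixed to the table at the far side of the rail: dark steel, 22 x 46 x 20 mm, with two upright steel posts (6 mm thick, tops 40 mm above the table) at y = +17 and -17 mm, 28 mm clear between them. Origin: centre of its underside, midway between the posts; axes parallel to the stage's. It lies 35 to 80 mm towards -y of the pointer's start; the pointer passes above the posts.
Things that resemble listed ones, but are neither listed nor needed, are in the scene too. What is shaped like the marker but blue or brown is not meant.

How it is judged:
On the way:
1. the handle is swung up and latched while the wheel is still at its start (value of joint handle above 1.35 rad and value of joint wheel below 0.3 rad), for 0.15 s.
At the end, for the whole second after the job is handed in: The crank handle is latched upright (above 1.42 rad), the pointer stands between the marker's two posts (within 14 mm of the middle along the marker's y) and the wheel is at rest (value of joint handle above 1.42 rad and y of pointer in the frame of marker between -0.014 and 0.014 m and velocity of joint wheel between -0.05 and 0.05 rad/s); the robot touches nothing.
It also fails if it takes over 48 s, if anything falls off the work surface, if the arm or the gripper's body presses on something with over 40 N, if the wrist force passes 120 N, or if a joint passes its speed limit or range.

### The arm

A 7-joint arm with a two-finger parallel gripper is mounted at the origin on the work surface. World frame = base frame: x ahead of the robot, y to its left, z up, the work surface at z = 0. Lengths are in m, angles in rad, forces in N, time in s.
With the tool pointing down it reaches from about 0.4 to 0.875 m from the base axis. Payload 19.3 kg.
Tool frame: the origin (TCP) lies at the very end of the fingers, on their centre line; the grasp point (between the pads) lies 19 mm behind it; z points along the fingers, y is the direction in which the jaws open and shut (so a half turn about z gives the same grasp; the last joint's range is limited). The gripper opens to 85 mm and grips with 20 to 120 N. Pads are 22 mm wide; open, the fingers measure 114 mm over their backs; the gripper's body (76 mm by 85 mm) begins 54 mm behind the grasp point. The pads swing forward as they close: fully open they stand 13 mm farther back than shut.
Start: joints at [-1.214, 0.521, -0.036, 1.599, 0.021, 1.021, -0.113], TCP at [0.259, 0.569, 0.231] pointing down, gripper open.
Joint ranges: [-2.91, 2.91], [-0.3, 2.13], [-1.5, 1.42], [0.17, 2.43], [-1.26, 4.41], [0.16, 1.93], [-2.52, 2.52]. Speed limits (rad/s): [1.89, 1.89, 2.39, 2.39, 3.01, 3.01, 3.01].

### API

Orientations are given as [roll, pitch, yaw] about the fixed x, y, z axes, in that order (R = Rz(yaw) Ry(pitch) Rx(roll)).
In Python, from workcell import bot gives the robot as it stands.
- The arm moves only by the tool apply_moves, never from a script. Its argument "commands" is a list of rows, each an object with "travel": the shift along the tool's x, y, z in m, a list of three; "twist": the turn, a rotation vector about the tool's x, y, z in degrees, a list of three; "claw": the finger opening in m, from 0 to 0.0854. A call has 1 to 10 rows; each row is the pose to reach, as a shift and turn from the pose commanded when the call began, along the tool's axes at that moment; what a row does not reach only later rows make up. A row lasts 1/10 s, in which the tool goes at most 50 mm and 8.59 degrees, less where a joint would pass 70% of its speed; a pose out of reach is approached as far as the arm can. A call with a gripper value outside its range is refused whole. The fingers move at their own pace and stop on an object; "force" is the grip in N (left out, the last holds). Time passes only in rows, so rows that repeat a pose let the fingers close. It gives the time, the measured TCP pose, the force and the opening at its end, in the units of the state.
- bot.observe(): the state, without advancing time (a new reading comes with each control period).
- bot.grab_frame(name): name is "scene" or "side" or "wrist"; returns a dict with "frame" (400x640x3 uint8, blue, green, red), "fx", "fy", "cx", "cy" (pixels), "pose" (4x4, takes a point from camera to world coordinates); the wrist camera has in their place "tool_from_camera" (4x4, takes a point from camera to tool coordinates, whose origin is the TCP and whose axes are the flange's). Camera axes: x right, y up, looking along -z (the intrinsics and any distortion apply to the point x, -y, -z); pixel columns grow to the right and rows downward; lengths in m; the calibration is good to about 2 mm. A picture is of the moment at which its call begins: read the wrist's pose just before it. There is no depth.
- bot.job_done(): hands the job in, once; it reports no verdict.
The state is a dict: "clock": time; "qpos": joint angles; "qd": joint speeds; "joint_efforts": joint torques, N m; "position": TCP position; "tool_rot": TCP orientation; "force": force on the tool from outside, world axes, zero at the start; "moment": the same for the moment, N m; "grip_width": finger opening in m.
Only numpy, scipy, OpenCV 4.12 (cv2) and the standard library are available. Lean on these libraries where they do the work, as an engineer would, in place of code of your own. Each camera call takes 0.05 s, during which the arm holds its last target.

## Working session

There is one attempt and no reset: what is moved stays moved. The work goes in short steps, Python scripts to look and compute and a tool call to move; the robot and the scene stay as the last step left them, time stands still between calls to the robot, and variables do not carry over. Pictures are saved under pics/ and viewed, and the job is handed in when it is done.

Besides the shell and the picture viewer there is one more tool, called by a JSON object that holds its "fn" and its "kwargs", one argument or row to a line. apply_moves: Moves the arm, as the interface text tells. Its arguments: {"type":"object","properties":{"commands":{"type":"array"},"force":{"type":"number"}},"required":["commands"]}

```bash
ls; mkdir -p pics; python3 - <<'E'
from workcell import bot
import cv2
s=bot.observe(); print({k:s[k] for k in ("clock","position","tool_rot","qpos","grip_width","force")})
for n in ("scene","side","wrist"):
    f=bot.grab_frame(n); cv2.imwrite(f"pics/{n}0.png",f["frame"])
    print(n,[f[k] for k in f if k!="frame"], list(f.keys()))
E
```

```text
pics
{'clock': 0.0, 'position': array([0.25862814, 0.56861877, 0.23071346]), 'tool_rot': array([-3.14046064e+00,  8.65145085e-05,  2.71476404e+00]), 'qpos': array([-1.21419713,  0.52204265, -0.0363158 ,  1.59999279,  0.02120093,
        1.02107751, -0.11280965]), 'grip_width': 0.08545212276095335, 'force': array([-0.64828662, -0.13237414, -0.9008993 ])}
scene [434.474147207505, 434.474147207505, 320.6685069795248, 203.34288139020552, array([[ 0.79725637, -0.45496865,  0.3967188 ,  0.9468137 ],
       [ 0.60360582,  0.5937831 , -0.53205417, -0.41730611],
       [ 0.00650305,  0.66364536,  0.74801908,  0.66368679],
       [ 0.        ,  0.        ,  0.        ,  1.        ]])] ['frame', 'fx', 'fy', 'cx', 'cy', 'pose']
side [444.4309042410691, 444.4309042410691, 316.734261669703, 194.8475832710523, array([[ 0.90847765,  0.28428569, -0.30634948,  0.37680959],
       [-0.4175068 ,  0.58421936, -0.69597113, -0.57221108],
       [-0.01887933,  0.76017721,  0.64944144,  0.60837083],
       [ 0.        ,  0.        ,  0.        ,  1.        ]])] ['frame', 'fx', 'fy', 'cx', 'cy', 'pose']
wrist [319.2119316526392, 319.2119316526392, 316.99656961198696, 196.3033657522152, array([[-8.80356639e-04,  9.61302049e-01,  2.75495181e-01,
         6.92188783e-02],
       [ 9.99999377e-01,  6.57361936e-04,  9.01767912e-04,
         2.60281986e-05],
       [ 6.85771297e-04,  2.75495803e-01, -9.61302030e-01,
        -1.42754732e-01],
       [ 0.00000000e+00,  0.00000000e+00,  0.00000000e+00,
         1.00000000e+00]])] ['frame', 'fx', 'fy', 'cx', 'cy', 'tool_from_camera']
```

View pics/scene0.png

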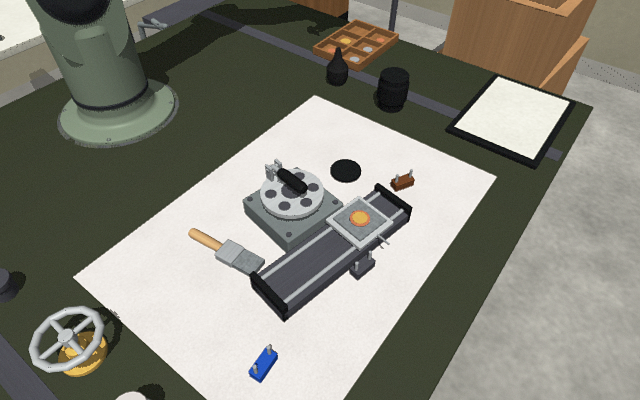

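View pics/side0.png

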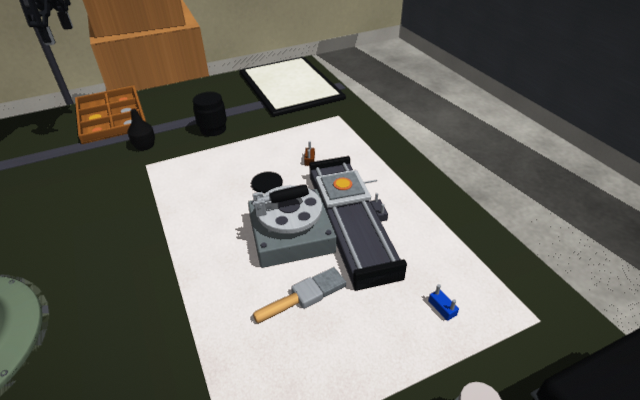

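View pics/wrist0.png

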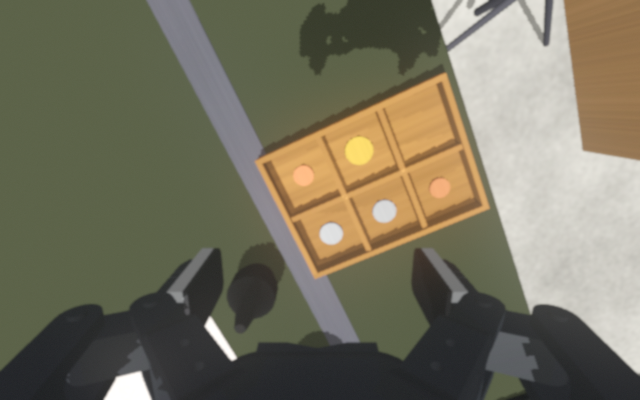

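The scene view shows the gearbox and wheel at about (292,190) with the black handle at (292,180). The carriage with the medal is at (360,220) and its pointer tip at (388,247). There are three marker-shaped blocks in the scene view: dark steel (361,263), brown (402,180) and blue (264,363). The dark one beside the rail fits the description; I'll confirm it in an enlarged crop.

```bash
cat > h.py <<'E'
import numpy as np, cv2
from scipy.spatial.transform import Rotation as R
def campose(f,s=None):
    if "pose" in f: return f["pose"]
    T=np.eye(4);T[:3,:3]=R.from_euler("xyz",s["tool_rot"]).as_matrix();T[:3,3]=s["position"]
    return T@f["tool_from_camera"]
def ray(f,uv,P):
    d=np.array([(uv[0]-f["cx"])/f["fx"],-(uv[1]-f["cy"])/f["fy"],-1.])
    d=P[:3,:3]@d; return P[:3,3],d/np.linalg.norm(d)
def plane(f,uv,P,z):
    o,d=ray(f,uv,P); return o+d*(z-o[2])/d[2]
def tri(r1,r2):
    A=np.array([r1[1],-r2[1]]).T; t=np.linalg.lstsq(A,r2[0]-r1[0],rcond=None)[0]
    a=r1[0]+t[0]*r1[1]; b=r2[0]+t[1]*r2[1]; return (a+b)/2,np.linalg.norm(a-b)
def proj(f,p,P):
    q=np.linalg.inv(P)@np.append(p,1); return np.array([f["cx"]-f["fx"]*q[0]/q[2],f["cy"]+f["fy"]*q[1]/q[2]])
E
python3 - <<'E'
import cv2
a=cv2.imread("pics/scene0.png")[145:325,235:435]; cv2.imwrite("pics/sc_c.png",cv2.resize(a,None,fx=4,fy=3.3,interpolation=2)[:600])
cv2.imwrite("pics/sc_c.png",cv2.resize(a,(660,594),interpolation=2))
b=cv2.imread("pics/side0.png")[135:290,235:415]; cv2.imwrite("pics/sd_c.png",cv2.resize(b,(684,589),interpolation=2))
E
```

```text
(no output)
```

View pics/sc_c.png

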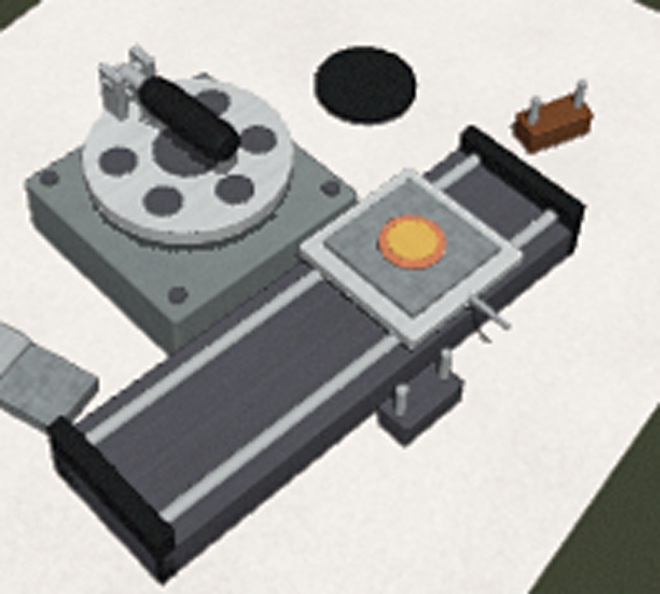

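View pics/sd_c.png

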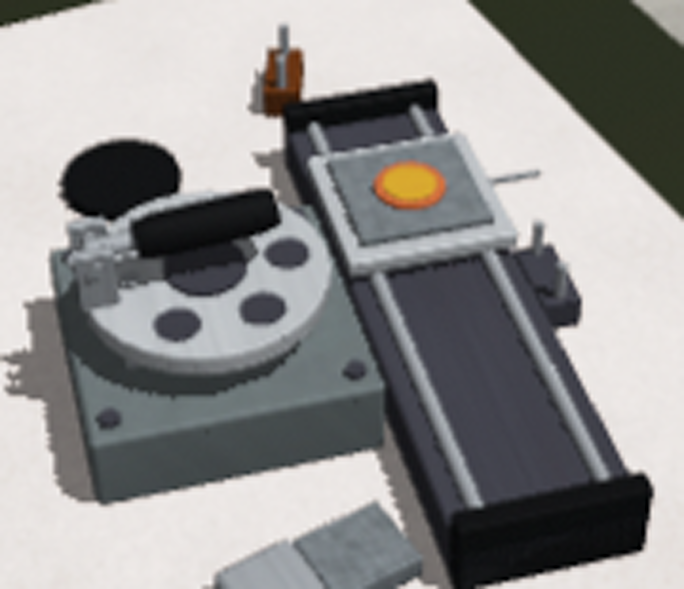

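Confirmed: the marker wanted is the dark one. In the scene crop its posts are at (403,388) and (446,352). In the side crop they are at (560,262) and (538,226). Now I'll triangulate.

```bash
python3 - <<'E'
from h import *
from workcell import bot
f1=bot.grab_frame("scene");f2=bot.grab_frame("side")
S=lambda u,v:(235+(u+.5)/3.3-.5,145+(v+.5)/3.3-.5); D=lambda u,v:(235+(u+.5)/3.8-.5,135+(v+.5)/3.8-.5)
np.set_printoptions(precision=4,suppress=True)
def t(n,a,b):
    p,e=tri(ray(f1,S(*a),f1["pose"]),ray(f2,D(*b),f2["pose"])); print(n,p,"gap",round(e,4)); return p
pts={}
for n,a,b in [("tip",(225,143),(270,207)),("base",(155,95),(142,238)),("postA",(403,388),(560,262)),("postB",(446,352),(538,226)),
 ("pointer",(507,325),(538,174)),("medal",(412,241),(410,186)),("boltfront",(178,295),(354,370)),("boltleft",(48,178),(108,418))]:
    pts[n]=t(n,a,b)
for n,a in [("boltL",(48,178)),("boltF",(178,295)),("boltR",(332,187))]:
    print(n,plane(f1,S(*a),f1["pose"],.045))
# wheel ellipse centre plane
E
```

```text
tip [ 0.6033 -0.0099  0.1048] gap 0.0002
base [0.5439 0.0014 0.0981] gap 0.0024
postA [ 0.7463 -0.0429  0.0404] gap 0.0018
postB [ 0.7518 -0.0106  0.0389] gap 0.0008
pointer [0.7699 0.0206 0.0444] gap 0.0005
medal [0.6998 0.0333 0.0516] gap 0.0
boltfront [ 0.6175 -0.0706  0.0456] gap 0.0009
boltleft [ 0.5032 -0.0512  0.0469] gap 0.0016
boltL [ 0.5024 -0.051   0.045 ]
boltF [ 0.6175 -0.0708  0.045 ]
boltR [0.6377 0.0438 0.045 ]
```

```bash
cat > delta.py <<'E'
import sys
from h import *
from workcell import bot
# usage: x y z yaw_deg  -> travel/twist for vertical tool
s=bot.observe(); Rm=R.from_euler("xyz",s["tool_rot"])
x,y,z,yaw=map(float,sys.argv[1:5])
T=R.from_euler("xyz",[np.pi,0,np.radians(yaw)])
print("pos",s["position"].round(4),"rot",np.degrees(s["tool_rot"]).round(2),"F",s["force"].round(1),"t",round(s["clock"],2),"w",round(s["grip_width"],4))
print("travel",Rm.inv().apply(np.array([x,y,z])-s["position"]).round(4),"twist",np.degrees((Rm.inv()*T).as_rotvec()).round(2))
E
python3 delta.py 0.583 -0.006 0.22 170.25
```

```text
pos [0.2587 0.5688 0.231 ] rot [-179.97    0.    155.54] F [ 0.1  0.7 -0.5] t 0.25 w 0.0854
travel [-0.5332 -0.3889  0.0113] twist [ -0.03  -0.   -14.71]
```

{"fn": "apply_moves", "kwargs": {
  "commands": [
    {"travel": [-0.05, -0.036, 0], "twist": [0, 0, -3], "claw": 0.085},
    {"travel": [-0.1, -0.073, 0], "twist": [0, 0, -6], "claw": 0.085},
    {"travel": [-0.533, -0.389, 0.011], "twist": [0, 0, -14.7], "claw": 0.085},
    {"travel": [-0.533, -0.389, 0.011], "twist": [0, 0, -14.7], "claw": 0.085},
    {"travel": [-0.533, -0.389, 0.011], "twist": [0, 0, -14.7], "claw": 0.085},
    {"travel": [-0.533, -0.389, 0.011], "twist": [0, 0, -14.7], "claw": 0.085},
    {"travel": [-0.533, -0.389, 0.011], "twist": [0, 0, -14.7], "claw": 0.085},
    {"travel": [-0.533, -0.389, 0.011], "twist": [0, 0, -14.7], "claw": 0.085},
    {"travel": [-0.533, -0.389, 0.011], "twist": [0, 0, -14.7], "claw": 0.085},
    {"travel": [-0.533, -0.389, 0.011], "twist": [0, 0, -14.7], "claw": 0.085}
  ]
}}

```text
clock: 1.25
position: [0.5046, 0.1324, 0.2236]
tool_rot: [3.141, 0.0, 2.971]
force: [1.1, 0.9, -0.2]
grip_width: 0.0849
```

```bash
python3 delta.py 0.583 -0.006 0.22 170.25
```

```text
pos [0.5046 0.1324 0.2236] rot [1.7999e+02 2.0000e-02 1.7025e+02] F [ 1.1  0.9 -0.2] t 1.25 w 0.0849
travel [-0.1007 -0.1231  0.0036] twist [0.01 0.02 0.  ]
```

{"fn": "apply_moves", "kwargs": {
  "commands": [
    {"travel": [-0.1, -0.123, 0.004], "twist": [0, 0, 0], "claw": 0.07},
    {"travel": [-0.1, -0.123, 0.004], "twist": [0, 0, 0], "claw": 0.07},
    {"travel": [-0.1, -0.123, 0.004], "twist": [0, 0, 0], "claw": 0.07},
    {"travel": [-0.1, -0.123, 0.004], "twist": [0, 0, 0], "claw": 0.07},
    {"travel": [-0.1, -0.123, 0.004], "twist": [0, 0, 0], "claw": 0.07},
    {"travel": [-0.1, -0.123, 0.004], "twist": [0, 0, 0], "claw": 0.07}
  ]
}}

```text
clock: 1.85
position: [0.5812, -0.0029, 0.2193]
tool_rot: [3.141, -0.001, 2.972]
force: [-0.3, 1.2, 0.4]
grip_width: 0.0702
```

```bash
python3 delta.py 0.583 -0.006 0.22 170.25; python3 - <<'E'
from h import *
from workcell import bot
s=bot.observe(); f=bot.grab_frame("wrist"); cv2.imwrite("pics/w1.png",f["frame"]); P=campose(f,s)
for p in [(.583,-.006,.104),(.5188,.0052,.098),(.6033,-.0099,.105)]: print(proj(f,np.array(p),P))
E
```

```text
pos [ 0.5812 -0.0029  0.2193] rot [ 1.7998e+02 -4.0000e-02  1.7028e+02] F [-0.3  1.2  0.4] t 1.85 w 0.0702
travel [-0.0023 -0.0027 -0.0007] twist [ 0.02 -0.04  0.03]
[314.113631   193.64645845]
[314.1643366  113.22174588]
[313.69449246 217.29275512]
```

View pics/w1.png

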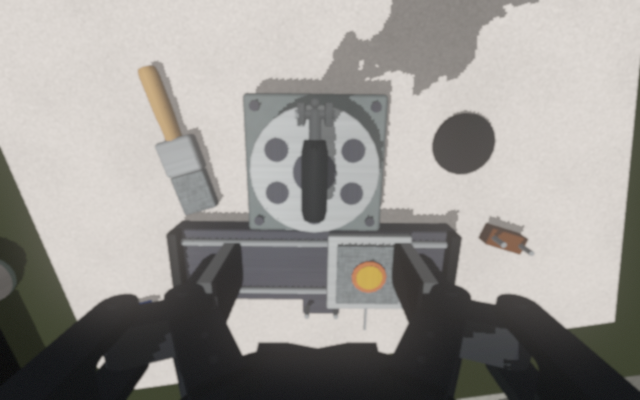

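The wrist view shows the handle centre line at column 315 (rows 141–223) and the hinge at about (315,113). The projected points (314,194) and (314,113) agree. Next I'll descend over the handle.

{"fn": "apply_moves", "kwargs": {
  "commands": [
    {"travel": [0, 0, 0.045], "twist": [0, 0, 0], "claw": 0.05},
    {"travel": [0, 0, 0.09], "twist": [0, 0, 0], "claw": 0.05},
    {"travel": [0, 0, 0.115], "twist": [0, 0, 0], "claw": 0.05},
    {"travel": [0, 0, 0.133], "twist": [0, 0, 0], "claw": 0.05},
    {"travel": [0, 0, 0.133], "twist": [0, 0, 0], "claw": 0.05},
    {"travel": [0, 0, 0.133], "twist": [0, 0, 0], "claw": 0.05},
    {"travel": [0, 0, 0.133], "twist": [0, 0, 0], "claw": 0.05}
  ],
  "force": 30
}}

```text
clock: 2.6
position: [0.5822, -0.0033, 0.0878]
tool_rot: [3.141, 0.002, 2.972]
force: [0.6, 0.2, -0.0]
grip_width: 0.0501
```

```bash
python3 delta.py 0.583 -0.006 0.086 170.25; python3 - <<'E'
from h import *
from workcell import bot
f=bot.grab_frame("side"); g=bot.grab_frame("wrist")
cv2.imwrite("pics/s2.png",np.hstack([cv2.resize(f["frame"][130:290,210:410],(400,320)),cv2.resize(g["frame"],(400,250))[:250] if 0 else cv2.copyMakeBorder(cv2.resize(g["frame"],(400,250)),0,70,0,0,0)]))
E
```

```text
pos [ 0.5822 -0.0033  0.0878] rot [1.7997e+02 1.0000e-01 1.7029e+02] F [ 0.6  0.2 -0. ] t 2.6 w 0.0501
travel [-0.0012 -0.0025  0.0018] twist [0.03 0.1  0.04]
```

View pics/s2.png

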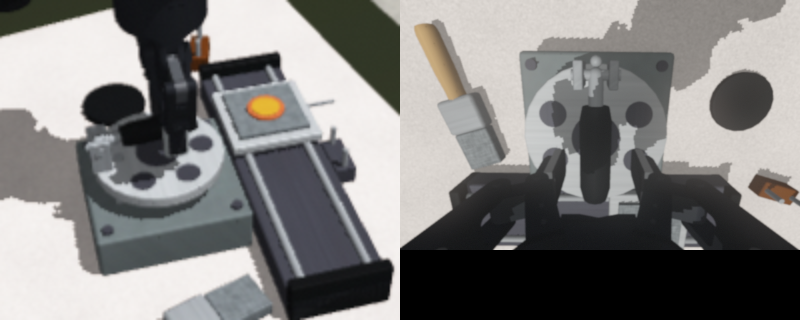

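The wrist view shows the handle between the fingers, about 2 mm towards tool -y. I'll shift and close.

{"fn": "apply_moves", "kwargs": {
  "commands": [
    {"travel": [-0.001, -0.002, 0.001], "twist": [0, 0, 0], "claw": 0.05},
    {"travel": [-0.001, -0.002, 0.001], "twist": [0, 0, 0], "claw": 0.035},
    {"travel": [-0.001, -0.002, 0.001], "twist": [0, 0, 0], "claw": 0.015},
    {"travel": [-0.001, -0.002, 0.001], "twist": [0, 0, 0], "claw": 0.015},
    {"travel": [-0.001, -0.002, 0.001], "twist": [0, 0, 0], "claw": 0.015},
    {"travel": [-0.001, -0.002, 0.001], "twist": [0, 0, 0], "claw": 0.015}
  ],
  "force": 30
}}

```text
clock: 3.3
position: [0.5824, -0.0058, 0.0855]
tool_rot: [3.141, 0.0, 2.971]
force: [0.7, 2.4, 1.0]
grip_width: 0.0208
```

```bash
python3 - <<'E'
from h import *
from workcell import bot
s=bot.observe(); Rm=R.from_euler("xyz",s["tool_rot"]); p=s["position"]
print(p.round(4),s["force"].round(1),s["grip_width"])
ex=np.array([.9856,-.169,0]); h=np.array([.5188,.0052,.098])
g=p+Rm.apply([0,0,-.019]); v=g-h; r=np.hypot(v@ex,v[2]); a0=np.arctan2(v[2],v@ex); print("r",r,"a0",a0,"side",v@np.array([.169,.9856,0]))
for a in np.arange(a0,1.6,.1).tolist()+[1.52,1.56]:
    q=h+r*(ex*np.cos(a)+np.array([0,0,np.sin(a)]))+ (v-v@ex*ex)*[1,1,0]
    print(round(a,2),Rm.inv().apply(q-g).round(4))
E
```

```text
[ 0.5824 -0.0058  0.0855] [0.7 2.4 1. ] 0.02075613692469578
r 0.0649041342183947 a0 0.10061739438842922 side -0.00013439661905504361
0.1 [0. 0. 0.]
0.2 [ 0.001   0.     -0.0064]
0.3 [ 0.0026  0.     -0.0127]
0.4 [ 0.0048  0.     -0.0188]
0.5 [ 0.0076  0.     -0.0246]
0.6 [ 0.011   0.     -0.0302]
0.7 [ 0.015   0.     -0.0353]
0.8 [ 0.0194  0.     -0.0401]
0.9 [ 0.0242  0.     -0.0444]
1.0 [ 0.0295  0.     -0.0481]
1.1 [ 0.0352 -0.     -0.0514]
1.2 [ 0.0411 -0.     -0.054 ]
1.3 [ 0.0472 -0.     -0.056 ]
1.4 [ 0.0536 -0.     -0.0575]
1.5 [ 0.06   -0.     -0.0582]
1.52 [ 0.0613 -0.     -0.0583]
1.56 [ 0.0639 -0.     -0.0584]
```

{"fn": "apply_moves", "kwargs": {
  "commands": [
    {"travel": [0.001, 0, -0.006], "twist": [0, 0, 0], "claw": 0.015},
    {"travel": [0.003, 0, -0.013], "twist": [0, 0, 0], "claw": 0.015},
    {"travel": [0.005, 0, -0.019], "twist": [0, 0, 0], "claw": 0.015},
    {"travel": [0.0075, 0, -0.0245], "twist": [0, 0, 0], "claw": 0.015},
    {"travel": [0.011, 0, -0.03], "twist": [0, 0, 0], "claw": 0.015},
    {"travel": [0.011, 0, -0.03], "twist": [0, 0, 0], "claw": 0.015}
  ]
}}

```text
clock: 3.9
position: [0.5709, -0.0039, 0.1162]
tool_rot: [3.141, -0.0, 2.972]
force: [-1.9, 5.0, -5.1]
grip_width: 0.0211
```

```bash
python3 - <<'E'
from h import *
from workcell import bot
s=bot.observe(); print(s["position"],s["force"],s["moment"])
f=bot.grab_frame("side"); g=bot.grab_frame("wrist")
cv2.imwrite("pics/s3.png",np.hstack([cv2.resize(f["frame"][130:290,210:410],(400,320)),cv2.copyMakeBorder(cv2.resize(g["frame"],(400,250)),0,70,0,0,0)]))
E
```

```text
[ 0.57089198 -0.00387     0.11617254] [-1.86767251  4.97736437 -5.06560384] [ 0.97386483  0.03168862 -0.08174434]
```

View pics/s3.png

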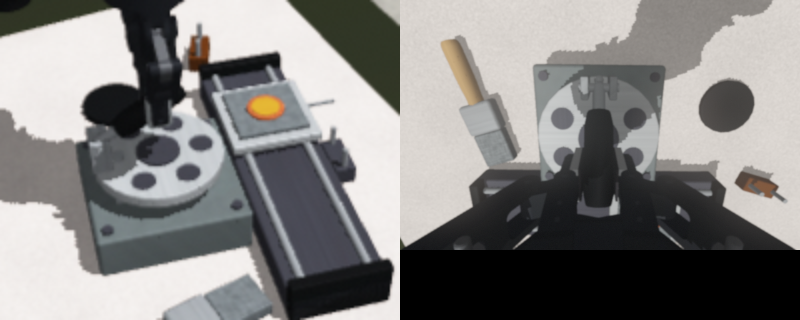

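The handle is rising and still held. I'll carry on along the arc.

{"fn": "apply_moves", "kwargs": {
  "commands": [
    {"travel": [0.004, 0.001, -0.005], "twist": [0, 0, 0], "claw": 0.015},
    {"travel": [0.0085, 0.001, -0.01], "twist": [0, 0, 0], "claw": 0.015},
    {"travel": [0.0135, 0.001, -0.014], "twist": [0, 0, 0], "claw": 0.015},
    {"travel": [0.0185, 0.001, -0.018], "twist": [0, 0, 0], "claw": 0.015},
    {"travel": [0.024, 0.001, -0.021], "twist": [0, 0, 0], "claw": 0.015},
    {"travel": [0.03, 0.001, -0.024], "twist": [0, 0, 0], "claw": 0.015},
    {"travel": [0.0365, 0.001, -0.026], "twist": [0, 0, 0], "claw": 0.015},
    {"travel": [0.0425, 0.001, -0.0275], "twist": [0, 0, 0], "claw": 0.015},
    {"travel": [0.05, 0.001, -0.028], "twist": [0, 0, 0], "claw": 0.015},
    {"travel": [0.05, 0.001, -0.028], "twist": [0, 0, 0], "claw": 0.015}
  ]
}}

```text
clock: 5.0
position: [0.5212, 0.0055, 0.1438]
tool_rot: [3.142, -0.001, 2.972]
force: [-1.6, -1.0, 1.3]
grip_width: 0.015
```

```bash
python3 - <<'E'
from h import *
from workcell import bot
s=bot.observe(); print(s["position"],s["force"],s["moment"])
f=bot.grab_frame("side"); g=bot.grab_frame("wrist")
cv2.imwrite("pics/s4.png",np.hstack([cv2.resize(f["frame"][130:290,210:410],(400,320)),cv2.copyMakeBorder(cv2.resize(g["frame"],(400,250)),0,70,0,0,0)]))
E
```

```text
[0.52115996 0.00554448 0.14383522] [-1.57631063 -1.03033826  1.2813088 ] [-0.0872876   0.25780538 -0.0376323 ]
```

View pics/s4.png

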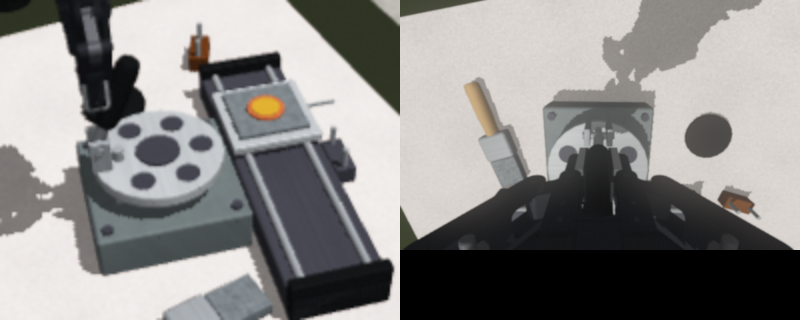

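The grip slipped off: the opening went to 15 mm. The handle now leans at roughly 1 rad on the +x side of the fingers. Taking a closer look.

```bash
python3 - <<'E'
from h import *
from workcell import bot
f=bot.grab_frame("side"); g=bot.grab_frame("scene")
cv2.imwrite("pics/s5.png",np.hstack([cv2.resize(f["frame"][120:220,220:320],(400,400),interpolation=2),cv2.resize(g["frame"][100:220,230:350],(400,400),interpolation=2)]))
E
```

```text
(no output)
```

View pics/s5.png

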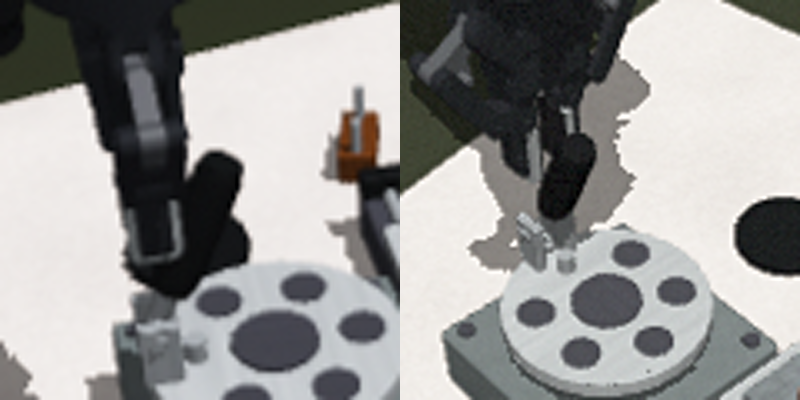

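{"fn": "apply_moves", "kwargs": {
  "commands": [
    {"travel": [0, 0, -0.02], "twist": [0, 0, 0], "claw": 0.04},
    {"travel": [0, 0, -0.05], "twist": [0, 0, 0], "claw": 0.04},
    {"travel": [0, 0, -0.085], "twist": [0, 0, 0], "claw": 0.04},
    {"travel": [0, 0, -0.085], "twist": [0, 0, 0], "claw": 0.0},
    {"travel": [-0.05, 0, -0.085], "twist": [0, 0, 0], "claw": 0.0},
    {"travel": [-0.105, 0, -0.085], "twist": [0, 0, 0], "claw": 0.0},
    {"travel": [-0.105, 0, -0.085], "twist": [0, 0, 0], "claw": 0.0},
    {"travel": [-0.105, 0, -0.085], "twist": [0, 0, 0], "claw": 0.0}
  ]
}}

```text
clock: 6.0
position: [0.6261, -0.0127, 0.227]
tool_rot: [-3.141, -0.002, 2.971]
force: [-0.3, -0.5, -0.1]
grip_width: -0.0002
```

```bash
python3 - <<'E'
from h import *
from workcell import bot
s=bot.observe(); print(s["position"],s["force"],s["grip_width"],s["clock"])
f=bot.grab_frame("side"); g=bot.grab_frame("scene")
cv2.imwrite("pics/s6.png",np.hstack([cv2.resize(f["frame"][130:230,230:330],(400,400),interpolation=2),cv2.resize(g["frame"][100:220,230:350],(400,400),interpolation=2)]))
E
```

```text
[ 0.62612    -0.01273764  0.22702826] [-0.25502522 -0.51643252 -0.05559624] -0.00024757635365196194 6.0
```

View pics/s6.png

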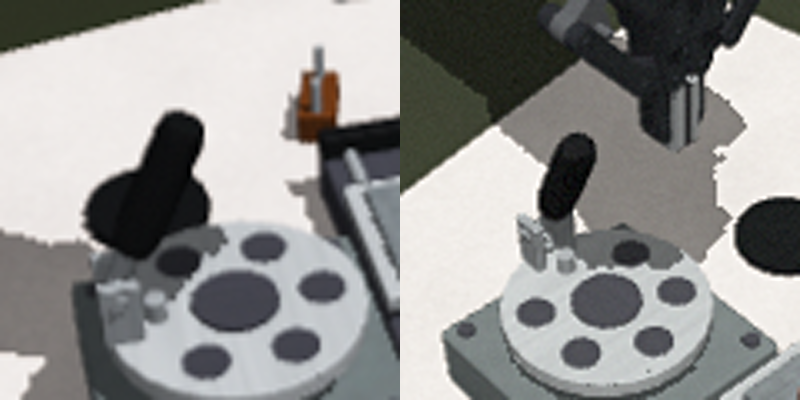

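```bash
python3 - <<'E'
from h import *
from workcell import bot
f2=bot.grab_frame("side"); f1=bot.grab_frame("scene")
p,e=tri(ray(f1,(230+178/3.333,100+145/3.333),f1["pose"]),ray(f2,(230+182/4,130+120/4),f2["pose"]))
h=np.array([.5188,.0052,.098]);v=p-h; print(p,e,"along",v@[.9856,-.169,0],"lat",v@[.169,.9856,0],"ang",np.arctan2(v[2],v@[.9856,-.169,0]))
E
```

```text
[ 0.55588282 -0.00080594  0.17733029] 0.0008443441043712349 along 0.0375638323990222 lat 0.00034754273857757204 ang 1.1285628730331156
```

The handle stays at about 1.1 rad, just short of the snap at 1.15. I'll push its far side with the closed fingers.

{"fn": "apply_moves", "kwargs": {
  "commands": [
    {"travel": [0, 0, 0.045], "twist": [0, 0, 0], "claw": 0},
    {"travel": [0, 0, 0.08], "twist": [0, 0, 0], "claw": 0},
    {"travel": [0.02, 0, 0.08], "twist": [0, 0, 0], "claw": 0},
    {"travel": [0.04, 0, 0.08], "twist": [0, 0, 0], "claw": 0},
    {"travel": [0.046, 0, 0.08], "twist": [0, 0, 0], "claw": 0},
    {"travel": [0.052, 0, 0.08], "twist": [0, 0, 0], "claw": 0},
    {"travel": [0.058, 0, 0.08], "twist": [0, 0, 0], "claw": 0},
    {"travel": [0.064, 0, 0.08], "twist": [0, 0, 0], "claw": 0},
    {"travel": [0.07, 0, 0.08], "twist": [0, 0, 0], "claw": 0},
    {"travel": [0.07, 0, 0.08], "twist": [0, 0, 0], "claw": 0}
  ]
}}

```text
clock: 7.2
position: [0.5562, -0.0006, 0.1485]
tool_rot: [-3.142, -0.0, 2.971]
force: [-0.3, 0.5, 0.2]
grip_width: 0.0002
```

```bash
cat > look.py <<'E'
import sys
from h import *
from workcell import bot
s=bot.observe(); print(s["position"].round(4),s["force"].round(1),round(s["grip_width"],4),s["clock"])
f=bot.grab_frame("side"); g=bot.grab_frame("scene")
cv2.imwrite(f"pics/{sys.argv[1]}.png",np.hstack([cv2.resize(f["frame"][100:220,210:330],(400,400),interpolation=2),cv2.resize(g["frame"][100:220,230:350],(400,400),interpolation=2)]))
E
python3 look.py s7
```

```text
[ 0.5562 -0.0006  0.1485] [-0.3  0.5  0.2] 0.0002 7.2
```

View pics/s7.png

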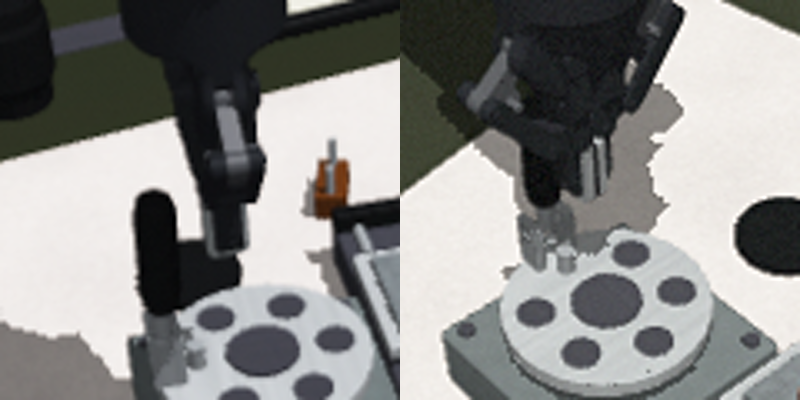

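The handle is upright in both views, at (155,250) in the left half. Next I'll straddle it with a loose cage and crank.

{"fn": "apply_moves", "kwargs": {
  "commands": [
    {"travel": [0, 0, -0.045], "twist": [0, 0, 0], "claw": 0.036},
    {"travel": [0, 0, -0.075], "twist": [0, 0, 0], "claw": 0.036},
    {"travel": [0.02, 0, -0.075], "twist": [0, 0, 0], "claw": 0.036},
    {"travel": [0.038, 0, -0.075], "twist": [0, 0, 0], "claw": 0.036},
    {"travel": [0.038, 0, -0.075], "twist": [0, 0, 0], "claw": 0.036},
    {"travel": [0.038, 0, -0.075], "twist": [0, 0, 0], "claw": 0.036}
  ]
}}

```text
clock: 7.9
position: [0.5199, 0.0058, 0.2237]
tool_rot: [3.141, 0.001, 2.971]
force: [0.5, -0.3, 0.5]
grip_width: 0.036
```

```bash
python3 look.py s8; python3 -c "
from workcell import bot;import cv2
f=bot.grab_frame('wrist');cv2.imwrite('pics/w8.png',f['frame'])"
```

```text
[0.5199 0.0058 0.2237] [ 0.5 -0.3  0.5] 0.036 7.9
```

View pics/s8.png

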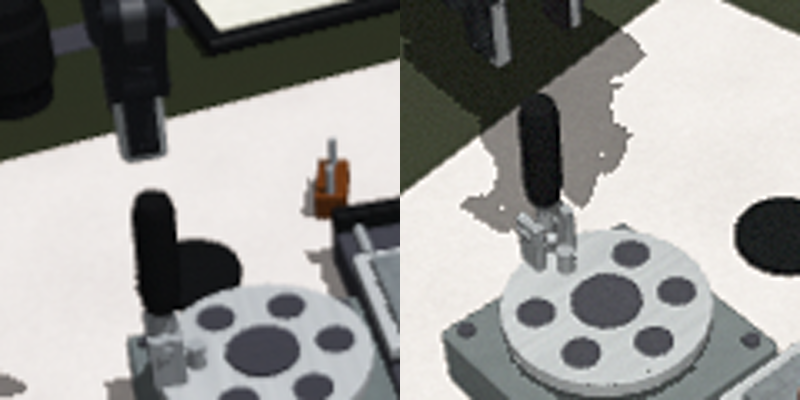

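View pics/w8.png

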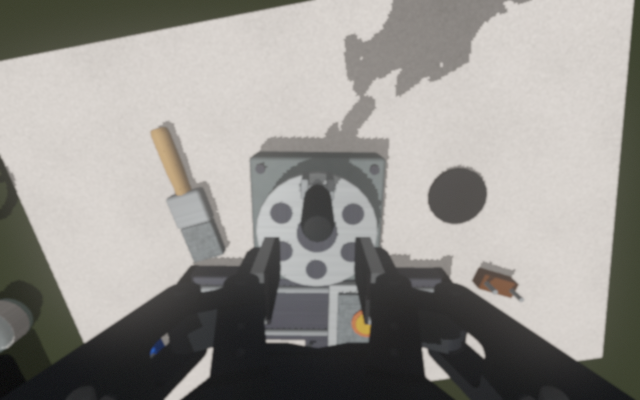

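{"fn": "apply_moves", "kwargs": {
  "commands": [
    {"travel": [0.001, 0, 0.03], "twist": [0, 0, 0], "claw": 0.036},
    {"travel": [0.001, 0, 0.06], "twist": [0, 0, 0], "claw": 0.036},
    {"travel": [0.001, 0, 0.08], "twist": [0, 0, 0], "claw": 0.036},
    {"travel": [0.001, 0, 0.08], "twist": [0, 0, 0], "claw": 0.03},
    {"travel": [0.001, 0, 0.08], "twist": [0, 0, 0], "claw": 0.03}
  ]
}}

```text
clock: 8.55
position: [0.5188, 0.0058, 0.1437]
tool_rot: [-3.141, -0.0, 2.971]
force: [0.2, -0.3, 0.8]
grip_width: 0.0298
```

```bash
python3 look.py s9; python3 -c "
import numpy as np
for a in np.arange(.1,1.61,.1): print(round(a,1),round(.052*(np.cos(a)-1),4),round(.052*np.sin(a),4),round(np.degrees(a),1))"
```

```text
[0.5188 0.0058 0.1437] [ 0.2 -0.3  0.8] 0.0298 8.55
0.1 -0.0003 0.0052 5.7
0.2 -0.001 0.0103 11.5
0.3 -0.0023 0.0154 17.2
0.4 -0.0041 0.0202 22.9
0.5 -0.0064 0.0249 28.6
0.6 -0.0091 0.0294 34.4
0.7 -0.0122 0.0335 40.1
0.8 -0.0158 0.0373 45.8
0.9 -0.0197 0.0407 51.6
1.0 -0.0239 0.0438 57.3
1.1 -0.0284 0.0463 63.0
1.2 -0.0332 0.0485 68.8
1.3 -0.0381 0.0501 74.5
1.4 -0.0432 0.0512 80.2
1.5 -0.0483 0.0519 85.9
1.6 -0.0535 0.052 91.7
```

View pics/s9.png

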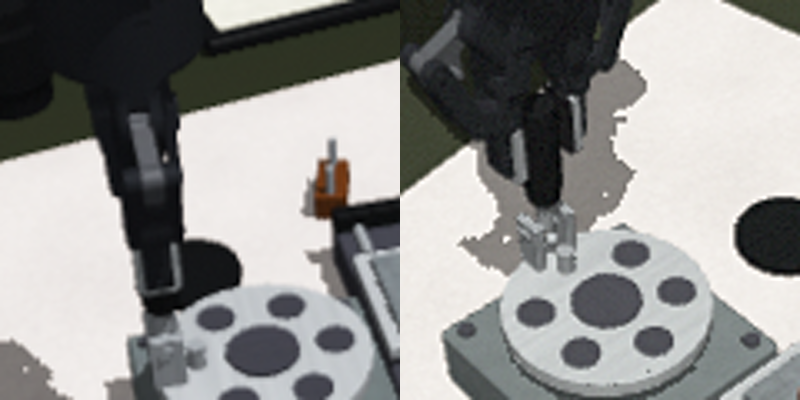

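The handle stands between the fingers with nothing touching. I'll crank the first part and then check.

{"fn": "apply_moves", "kwargs": {
  "commands": [
    {"travel": [0, 0.005, 0], "twist": [0, 0, 5.7], "claw": 0.03},
    {"travel": [-0.001, 0.0105, 0], "twist": [0, 0, 11.5], "claw": 0.03},
    {"travel": [-0.0025, 0.0155, 0], "twist": [0, 0, 17.2], "claw": 0.03},
    {"travel": [-0.004, 0.02, 0], "twist": [0, 0, 22.9], "claw": 0.03},
    {"travel": [-0.0065, 0.025, 0], "twist": [0, 0, 28.6], "claw": 0.03},
    {"travel": [-0.009, 0.0295, 0], "twist": [0, 0, 34.4], "claw": 0.03},
    {"travel": [-0.009, 0.0295, 0], "twist": [0, 0, 34.4], "claw": 0.03}
  ]
}}

```text
clock: 9.35
position: [0.5331, 0.0342, 0.1444]
tool_rot: [3.14, 0.001, 2.37]
force: [-0.8, -0.0, 0.1]
grip_width: 0.0298
```

```bash
sed 's/120/180/g' look.py >/dev/null; cat > look2.py <<'E'
import sys
from h import *
from workcell import bot
s=bot.observe(); print(s["position"].round(4),s["force"].round(1),round(s["grip_width"],4),s["clock"])
f=bot.grab_frame("side"); g=bot.grab_frame("scene")
cv2.imwrite(f"pics/{sys.argv[1]}.png",np.hstack([cv2.resize(f["frame"][120:280,235:395],(400,400),interpolation=2),cv2.resize(g["frame"][120:300,240:420],(400,400),interpolation=2)]))
E
python3 look2.py s10
```

```text
[0.5331 0.0342 0.1444] [-0.8 -0.   0.1] 0.0298 9.35
```

View pics/s10.png

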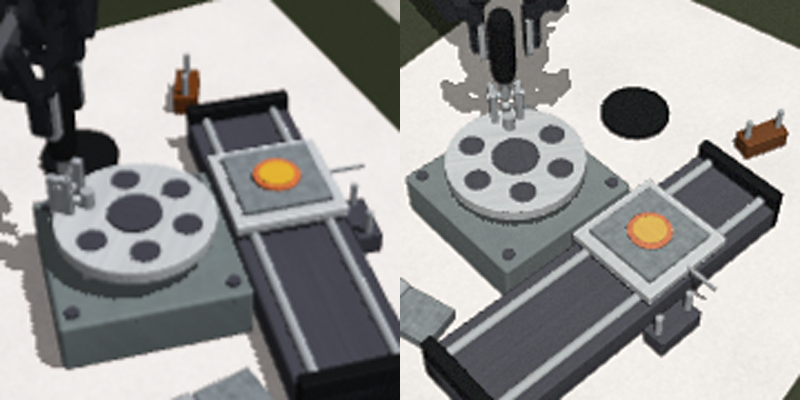

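The wheel turns, the handle stays upright, and the pointer has moved closer to the posts. Continuing for another 0.8 rad.

{"fn": "apply_moves", "kwargs": {
  "commands": [
    {"travel": [0, 0.005, 0], "twist": [0, 0, 5.7], "claw": 0.03},
    {"travel": [-0.001, 0.0105, 0], "twist": [0, 0, 11.5], "claw": 0.03},
    {"travel": [-0.0025, 0.0155, 0], "twist": [0, 0, 17.2], "claw": 0.03},
    {"travel": [-0.004, 0.02, 0], "twist": [0, 0, 22.9], "claw": 0.03},
    {"travel": [-0.0065, 0.025, 0], "twist": [0, 0, 28.6], "claw": 0.03},
    {"travel": [-0.009, 0.0295, 0], "twist": [0, 0, 34.4], "claw": 0.03},
    {"travel": [-0.012, 0.0335, 0], "twist": [0, 0, 40.1], "claw": 0.03},
    {"travel": [-0.016, 0.0375, 0], "twist": [0, 0, 45.8], "claw": 0.03},
    {"travel": [-0.016, 0.0375, 0], "twist": [0, 0, 45.8], "claw": 0.03}
  ]
}}

```text
clock: 10.35
position: [0.5703, 0.0492, 0.1437]
tool_rot: [3.141, 0.0, 1.572]
force: [-0.4, 0.6, -0.4]
grip_width: 0.0302
```

```bash
python3 look2.py s11
```

```text
[0.5703 0.0492 0.1437] [-0.4  0.6 -0.4] 0.0302 10.35
```

View pics/s11.png

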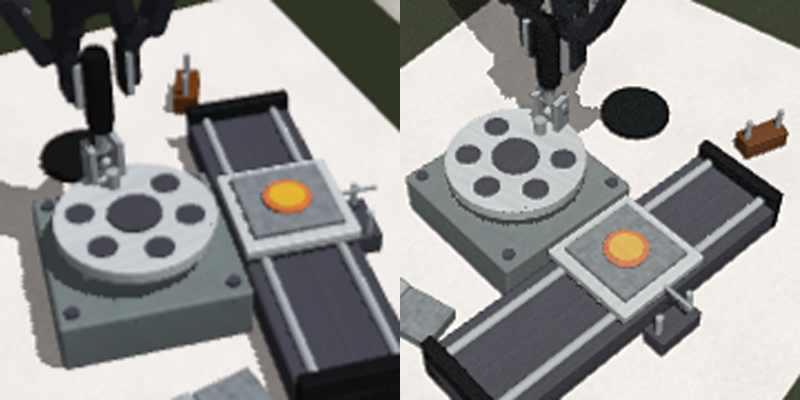

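```bash
cat > ptr.py <<'E'
import sys
from h import *
from workcell import bot
f=bot.grab_frame("side"); g=bot.grab_frame("scene")
cv2.imwrite(f"pics/{sys.argv[1]}.png",np.hstack([cv2.resize(f["frame"][180:230,360:410],(400,400),interpolation=2),cv2.resize(g["frame"][235:285,345:395],(400,400),interpolation=2)]))
E
python3 ptr.py p11
```

View pics/p11.png

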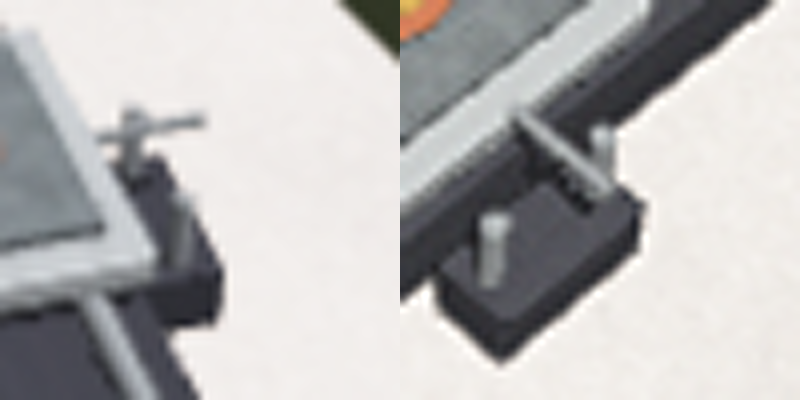

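```bash
cat > meas.py <<'E'
import sys
from h import *
from workcell import bot
f=bot.grab_frame("side"); g=bot.grab_frame("scene")
def P(a,b): return tri(ray(f,(360+(a[0]+.5)/8-.5,180+(a[1]+.5)/8-.5),f["pose"]),ray(g,(345+(b[0]-400+.5)/8-.5,235+(b[1]+.5)/8-.5),g["pose"]))
A=P((131,110),(602,130));B=P((184,197),(495,217));v=list(map(float,sys.argv[1:5]));T=P(v[:2],v[2:])
for n,q in zip("ABT",(A,B,T)): print(n,q[0].round(4),round(q[1],4))
ey=np.array([.169,.9856,0]); print("post sep",(A[0]-B[0])@ey,"pointer y in marker",(T[0]-(A[0]+B[0])/2)@ey)
E
python3 meas.py 203 121 610 190
```

```text
A [ 0.7515 -0.0102  0.0403] 0.0001
B [ 0.746  -0.044   0.0412] 0.0005
T [ 0.7627 -0.025   0.0441] 0.0003
post sep 0.034277947974368124 pointer y in marker 0.004452500120448591
```

Both posts triangulate 34 mm apart at 40–41 mm high, as they should. The pointer is at +4.5 mm, so it's already between the posts. I'll nudge it 0.12 rad further to centre it, then open.

{"fn": "apply_moves", "kwargs": {
  "commands": [
    {"travel": [0, 0.003, 0], "twist": [0, 0, 3.4], "claw": 0.03},
    {"travel": [-0.0005, 0.006, 0], "twist": [0, 0, 6.9], "claw": 0.03},
    {"travel": [-0.0005, 0.006, 0], "twist": [0, 0, 6.9], "claw": 0.03},
    {"travel": [-0.0005, 0.006, 0], "twist": [0, 0, 6.9], "claw": 0.05},
    {"travel": [-0.0005, 0.006, 0], "twist": [0, 0, 6.9], "claw": 0.05},
    {"travel": [-0.0005, 0.006, 0], "twist": [0, 0, 6.9], "claw": 0.05}
  ]
}}

```text
clock: 11.25
position: [0.5758, 0.0487, 0.1435]
tool_rot: [3.142, -0.0, 1.452]
force: [-0.0, 0.3, 0.5]
grip_width: 0.0501
```

```bash
python3 ptr.py p12; python3 look2.py s12
```

```text
[0.5758 0.0487 0.1435] [-0.6  0.1 -0.5] 0.0499 11.35
```

View pics/p12.png

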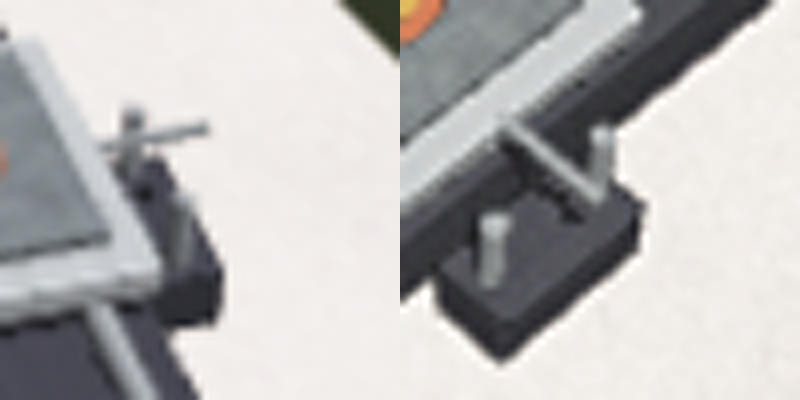

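View pics/s12.png

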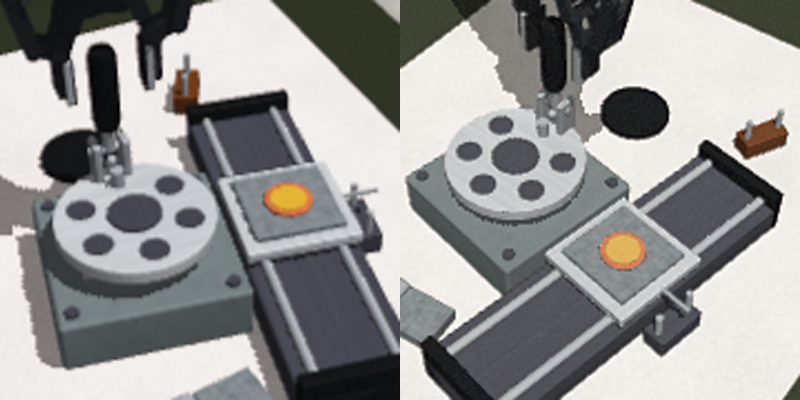

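The pointer is near the middle, with its tip at (206,129) and (601,198). I'll lift clear.

{"fn": "apply_moves", "kwargs": {
  "commands": [
    {"travel": [0, 0, -0.03], "twist": [0, 0, 0], "claw": 0.055},
    {"travel": [0, 0, -0.07], "twist": [0, 0, 0], "claw": 0.055},
    {"travel": [0, 0, -0.11], "twist": [0, 0, 0], "claw": 0.055},
    {"travel": [0, 0, -0.13], "twist": [0, 0, 0], "claw": 0.055},
    {"travel": [0, 0, -0.13], "twist": [0, 0, 0], "claw": 0.055},
    {"travel": [0, 0, -0.13], "twist": [0, 0, 0], "claw": 0.055},
    {"travel": [0, 0, -0.13], "twist": [0, 0, 0], "claw": 0.055}
  ]
}}

```text
clock: 12.15
position: [0.5754, 0.0488, 0.2724]
tool_rot: [-3.14, 0.001, 1.451]
force: [0.0, -0.2, -0.5]
grip_width: 0.0548
```

```bash
python3 meas.py 206 129 601 198; python3 ptr.py p13; python3 look2.py s13
```

```text
A [ 0.7515 -0.0102  0.0403] 0.0001
B [ 0.746  -0.044   0.0412] 0.0005
T [ 0.7621 -0.0275  0.0436] 0.0002
post sep 0.034277947974368124 pointer y in marker 0.001869225722286743
[0.5757 0.0487 0.2728] [-0.5  0.1  0.1] 0.0552 12.35
```

View pics/p13.png

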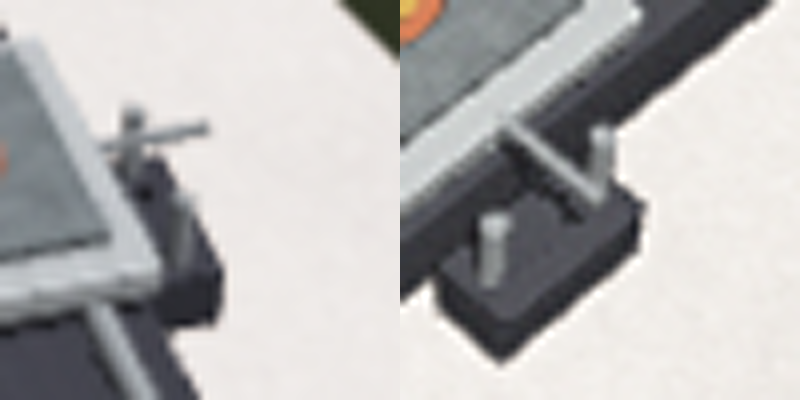

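View pics/s13.png

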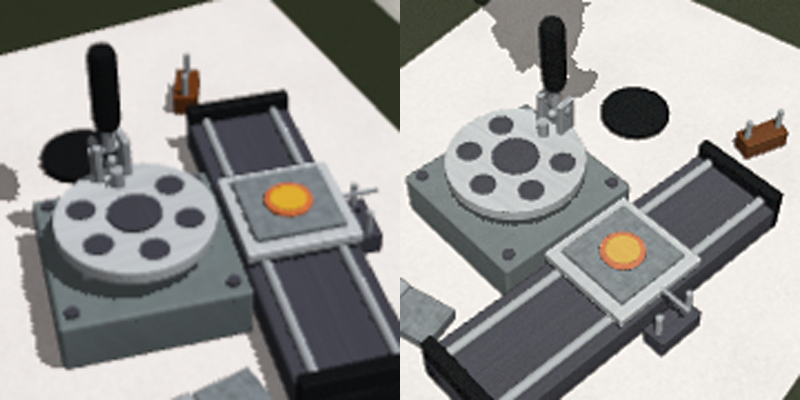

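```bash
python3 - <<'E'
from h import *
from workcell import bot
f=bot.grab_frame("side"); g=bot.grab_frame("scene")
P=lambda a,b: tri(ray(f,(235+a[0]/2.5,120+a[1]/2.5),f["pose"]),ray(g,(240+(b[0]-400)/2.222,120+b[1]/2.222),g["pose"]))
for a,b in [((101,52),(552,24)),((107,125),(553,85))]: print(P(a,b))
E
```

```text
(array([0.57337944, 0.04579233, 0.18279192]), np.float64(0.0003960709488527547))
(array([0.57307037, 0.04618537, 0.11877778]), np.float64(0.000708128869707226))
```

The handle's tip and base are above each other to within 0.5 mm over 64 mm, so it is upright. Handing in.

```bash
python3 -c "
from workcell import bot
print(bot.job_done())"
```

```text
the job is handed in; nothing more can be done
None
```

I latched the crank handle upright, cranked the wheel clockwise by about 1.5 rad, and handed the job in at about 12.5 s; no verdict was reported.

**Handle:** The first grip, at 30 N, slipped off when the handle was at about 1.1 rad. I then pushed it over the snap point with the closed fingers. The wheel was not cranked until the handle stood latched. I judged this from the pictures; I did not read the joint values.

**Crank:** I turned the wheel with the fingers held loosely around the handle, nudged it once to centre the pointer, then opened the fingers and lifted clear.

**Last checks:**
- **Pointer:** it measured +1.9 mm from the marker's middle, against a limit of ±14 mm. The marker's posts measured 34 mm apart, as they should.
- **Handle:** its tip and base were above each other to within 0.5 mm over 64 mm, so it is upright.
- **Wheel:** the pointer did not move between the pictures taken before and after lifting away.
- **Robot:** the force at the tool was about 0.5 N, with the fingertips about 85 mm above the handle's top.

No final check failed or disagreed.

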